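Log a test plate and hold it overhanging a speaker box

ROBOT

A 7-joint arm with a two-finger parallel gripper is mounted at the origin on the work surface. World frame = base frame: x ahead of the robot, y to its left, z up, the work surface at z = 0. Lengths are in mm, angles in rad, forces in N, time in s.
With the tool pointing down it reaches from about 400 to 750 mm from the base axis. Payload 19.5 kg.
Tool frame: the origin (TCP) lies between the finger pads; the fingertips stand 17 mm ahead of it and the grasp point (between the pads) lies 2 mm behind it; z points along the fingers, y is the line along which they close (so a half turn about z gives the same grasp; the last joint's range is limited). The gripper opens to 85 mm and grips with 20 to 120 N. Pads are 22 mm wide; open, the fingers measure 114 mm over their backs; the gripper's body (76 mm by 85 mm) begins 54 mm behind the grasp point. The pads swing forward as they close: fully open they stand 13 mm farther back than shut.
Start: joints at [1.1, 0.707, -0.028, 1.485, 0.022, 0.951, -0.075], TCP at [239.064, -522.92, 248.268] pointing down, gripper open.
Joint ranges: [-2.71, 2.71], [-0.32, 2.16], [-1.57, 1.52], [0, 2.45], [-1.46, 4.6], [0, 2.02], [-2.83, 2.83]. Speed limits (rad/s): [1.89, 1.89, 2.57, 2.57, 3.01, 3.01, 3.01].

INTERFACE

Orientations are given as a unit quaternion [w, x, y, z].
In Python, from cell import status, vision, hand_in gives the robot as it stands.
- The arm moves only by the tool arm_command, never from a script. Its argument "increments" is a list that holds one entry, the list of rows, each a list of 7 numbers: the turn, a rotation vector about the tool's x, y, z in rad, then the shift along the tool's x, y, z in cm, then the finger opening in cm, from 0 to 8.54. A call has 1 to 5 rows; each row shifts and turns the commanded pose from where the row before left it, along the tool's axes as they then stand; what a row does not reach is not made up. A row lasts 1/12 s, in which the tool goes at most 41.7 mm and 7.16 degrees, less where a joint would pass 70% of its speed; a pose out of reach is approached as far as the arm can. A call with a gripper value outside its range is refused whole. The fingers move at their own pace and stop on an object; the grip force is fixed at half the most. Time passes only in rows, so rows that do not move let the fingers close. It gives the time, the measured TCP pose, the force, the opening and the grip force at its end, in the units of the state.
- status.read_state(): the state, without advancing time (a new reading comes with each control period).
- vision.camera(name): name is "scene" or "top" or "wrist"; returns the picture (420x560x3 uint8, red, green, blue); there is no depth.
- vision.get_calibration(name): a dict with "fx", "fy", "cx", "cy" (pixels), "dist_coeffs" ([k1, k2, p1, p2, k3] as OpenCV has them; the pictures are not rectified), "R" (3x3) and "t" (3): a world point X has camera coordinates R X + t. Camera axes: x right, y down, z forward; pixel columns grow to the right and rows downward; lengths in mm; the calibration is good to about 2 mm. A picture is of the moment at which its call begins: read the wrist's pose just before it. get_calibration takes no time and is no camera call; for the wrist camera it gives the pose at the moment of the call.
- hand_in(): hands the job in; it is judged then, once.
The state is a dict: "time": time; "qpos": joint angles; "qvel": joint speeds; "effort": joint torques, N m; "tcp_pos": TCP position; "tool_rot": TCP orientation; "contact_force": force on the tool from outside, world axes, zero at the start; "moment": the same for the moment, N m; "finger_gap": finger opening in mm; "finger_force": force on a finger pad.
Only numpy, scipy, OpenCV 4.12 (cv2) and the standard library are available. Lean on these libraries where they do the work, as an engineer would, in place of code of your own. Each camera call takes 0.05 s, during which the arm holds its last target. There are 200 camera calls.

TASK

Log the test plate by squeezing the fixed hand scanner's red trigger fully and letting it spring back, then slide the aluminium plate straight out over the edge of the black speaker box, without lifting it, until its leading edge is in line with the middle of the red pointer and square to the box. So far out the plate would tip off by itself: finish while still holding it, lying flat on the box, clear of the pointer. Leave the tape roll, jar and screwdriver alone.

Things in the scene. Friction and masses are not known exactly. Their poses are not given: they have to be found in the camera images.
- scanner: Grey pistol-shaped hand scanner with an orange band, fixed lying on its side on a dark bracket (plate on the bench 8 mm thick). Origin on the bench under the grip. Axes: z up; window looks along -y; the grip runs along x, away from the head towards -x; grip 26 mm across y, 30 mm tall, top 67 mm above the bench. Head 50 mm tall, top at 77 mm.
- squeeze (a point): Mid-height point (52 mm above the bench) midway between the two faces to pinch, along y from above; same axes as the scanner. At rest the trigger's outer face is 23 mm to -y and the grip's back 23 mm to +y (46 mm apart; squeezed fully 37 mm: only the trigger moves). The head begins 45 mm to +x; both y sides are free.
- trigger_pad (a point): Press point on the outer (-y) face of the red trigger blade (55 mm long in x, 7 mm thick, 24 mm tall), mid-height, 38 mm from its hinge, which is at the +x end beside the head. Squeezed, the blade turns about the vertical towards the grip (+y).
- trigger (a joint): Trigger angle in rad: 0 released, 0.23 squeezed to its stop. A spring brings it back; about 2 N to start and 6 N at the stop, at the press point.
- speaker_box: Fixed black speaker box, 160 mm (x) by 240 mm (y) by 80 mm tall, round loudspeaker in its +x face. Origin at the middle of its underside, z up, -y outward: the way the plate slides.
- box_edge (a point): Middle of the box's top edge that the plate slides out over (yellow line along it), 80 mm above the bench. Axes are the box's: -y points outward, the box's top lies from here 240 mm to +y and 80 mm to either x side.
- plate: Loose aluminium plate, 90 mm (x) by 220 mm (y) by 6 mm, about 0.5 kg with its parts, lying flat on the box. Origin: middle of its underside; z up, -y towards its leading edge. Fixed on it: a blue grip block at +80 mm y, two black capsules (34 mm across, 26 mm tall, one with a yellow band) at -25 and -80 mm y. Centre of mass at -9 mm y: it tips when overhanging over about 100 mm.
- plate_grip (a point): Centre of the blue grip block on the plate (46 mm in x, 24 mm in y, 36 mm tall; block top 18 mm above, plate's top 18 mm below this point). Axes are the plate's: z up, -y towards its leading edge, 190 mm away; the plate's other end is 30 mm to +y.
- plate_edge (a point): Middle of the plate's leading (outer) edge, on its top face, beside a yellow stripe; same axes as the plate: -y points outward.
- gauge: Fixed gauge: a thin steel post, 104 mm tall, on a round base, carrying a red pointer that points at the plate's side. Origin on the bench under the pointer's tip; axes parallel to the box's; the post stands 35 mm to +x of the origin.
- mark (a point): Tip of the gauge's red pointer (4 mm thick, 10 mm tall), at the height of the plate's top, 69 mm to +x of the box's middle line and 120 to 145 mm out from the box's edge. Axes parallel to the box's; the pointer's line, carried on along x, is the mark for the plate's leading edge.
- tape_center (a point): Centre of a loose yellow tape roll lying flat, 80 mm across, 24 mm tall. Bystander.
- jar_center (a point): Centre of a loose amber jar, 56 mm across, 70 mm tall. Bystander.
- screwdriver_grip (a point): Handle of a loose red screwdriver, about 160 mm long, lying on the bench. Bystander.
Not all that is in view belongs to the job. What is shaped like the gauge but blue or turquoise is not meant.

How it is judged:
By the outcome, as a careful person would: the job done as asked, in the order asked, and still so for the second after the job is handed in, while the arm keeps its last pose, push and grip.
It also fails if it takes over 42 s, if anything falls off the work surface, if the arm or the gripper's body presses on something with over 40 N, if the wrist force passes 120 N, or if a joint passes its speed limit or range.

## Working session

There is one attempt and no reset: what is moved stays moved. The work goes in short steps, Python scripts to look and compute and a tool call to move; the robot and the scene stay as the last step left them, time stands still between calls to the robot, and variables do not carry over. Pictures are saved under pics/ and viewed, at most 10 in all, crops included, and the job is handed in when it is done.

Besides the shell and the picture viewer there is one more tool, called after "Call:" as name(argument=value, ...) on one line, values as JSON. arm_command: Moves the arm, as the interface text tells. Its arguments: {"type":"object","properties":{"increments":{"type":"array"}},"required":["increments"]}

```bash
mkdir -p pics; ls
python3 - <<'E'
from cell import status, vision
import cv2, numpy as np
s=status.read_state(); print({k:np.round(v,3).tolist() for k,v in s.items()})
for n in("scene","top"):
    im=vision.camera(n); cv2.imwrite(f"pics/{n}0.png",im[:,:,::-1])
    c=vision.get_calibration(n); print(n,{k:np.round(v,3).tolist() for k,v in c.items()})
a=cv2.imread("pics/scene0.png");b=cv2.imread("pics/top0.png")
E
```

```text
pics
{'time': 0.0, 'qpos': [1.1, 0.707, -0.028, 1.485, 0.022, 0.951, -0.075], 'qvel': [-0.002, 0.0, -0.001, 0.002, -0.0, 0.0, 0.001], 'effort': [0.0, -88.32, 1.234, -23.616, 0.017, 0.007, -0.0], 'tcp_pos': [239.009, -522.703, 247.821], 'tool_rot': [-0.001, 0.977, 0.213, -0.0], 'contact_force': [-0.28, -0.437, -0.128], 'moment': [-0.003, -0.017, -0.016], 'finger_force': 0.0, 'finger_gap': 85.092}
scene {'fx': 481.849, 'fy': 481.849, 'cx': 282.76, 'cy': 216.78, 'dist_coeffs': [-0.016, 0.0, 0.0, 0.0, 0.0], 'R': [[0.722, 0.692, 0.002], [0.539, -0.561, -0.628], [-0.434, 0.455, -0.778]], 't': [-341.628, -258.29, 1378.471]}
top {'fx': 391.942, 'fy': 391.942, 'cx': 274.162, 'cy': 212.645, 'dist_coeffs': [-0.104, 0.0, 0.0, 0.0, 0.0], 'R': [[-0.006, -1.0, -0.003], [-0.991, 0.007, -0.134], [0.134, 0.002, -0.991]], 't': [-20.278, 539.667, 952.117]}
```

View pics/scene0.png

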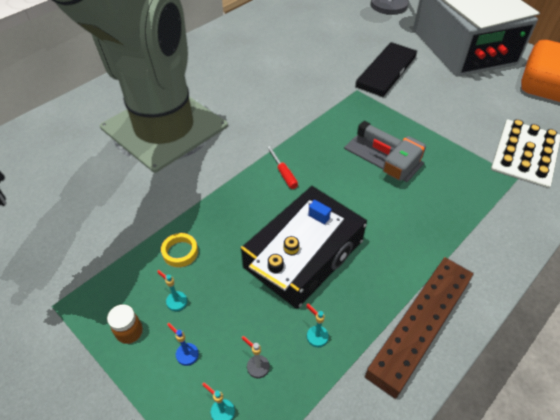

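View pics/top0.png

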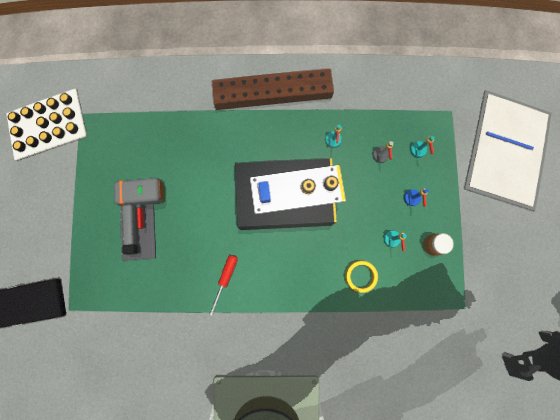

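Both views agree. The top view shows the scanner at (140,215), the box and plate at (290,193), and the bystanders: tape (362,277), jar (440,244) and screwdriver (228,268).

There are five gauge-like candidates in the top view: teal (335,135), dark grey (382,153), teal (422,148), blue (415,197) and teal (395,238). Only the grey one is steel and not blue or turquoise. It also lies on the +x side of the plate's path. I'll confirm it in an enlarged crop and take coarse positions.

```bash
cat > h.py <<'E'
import cv2, numpy as np
from cell import status, vision
def ray(c,px):
    K=np.array([[c["fx"],0,c["cx"]],[0,c["fy"],c["cy"]],[0,0,1.]])
    p=cv2.undistortPoints(np.float64(px).reshape(-1,1,2),K,np.float64(c["dist_coeffs"])).reshape(-1,2)
    R=np.array(c["R"]);t=np.array(c["t"]); return -R.T@t, np.c_[p,np.ones(len(p))]@R
def onz(c,px,z):
    o,d=ray(c,px); return o+d*((z-o[2])/d[:,2])[:,None]
def proj(c,X):
    K=np.array([[c["fx"],0,c["cx"]],[0,c["fy"],c["cy"]],[0,0,1.]])
    return cv2.projectPoints(np.float64(X).reshape(-1,1,3),cv2.Rodrigues(np.array(c["R"]))[0],np.float64(c["t"]),K,np.float64(c["dist_coeffs"]))[0].reshape(-1,2)
def tri(c1,p1,c2,p2):
    o1,d1=ray(c1,p1);o2,d2=ray(c2,p2);d1=d1[0];d2=d2[0]
    s=np.linalg.lstsq(np.c_[d1,-d2],o2-o1,rcond=None)[0]
    a=o1+s[0]*d1;b=o2+s[1]*d2; return (a+b)/2,np.linalg.norm(a-b)
def hsv(im): return cv2.cvtColor(im,cv2.COLOR_BGR2HSV)
def blobs(m,amin=8):
    n,l,st,ce=cv2.connectedComponentsWithStats(m.astype(np.uint8)); return [(st[i,4],ce[i],l==i,st[i]) for i in range(1,n) if st[i,4]>=amin]
E
python3 - <<'E'
from h import *
cs={n:vision.get_calibration(n) for n in("scene","top")}
im={n:cv2.imread(f"pics/{n}0.png") for n in cs}
for n in cs:
    h=hsv(im[n]); H,S,V=cv2.split(h)
    for nm,m in dict(red=((H<6)|(H>174))&(S>170)&(V>120),blue=(H>105)&(H<125)&(S>170)&(V>80),white=(S<30)&(V>225),orange=(H>6)&(H<14)&(S>150)).items():
        print(n,nm,[(int(a),np.round(c,1).tolist(),s[:4].tolist()) for a,c,_,s in blobs(m,8)])
A=cv2.resize(im["top"][120:265,100:180],None,fx=4,fy=4,interpolation=2)
B=cv2.resize(im["top"][120:265,225:345],None,fx=4,fy=4,interpolation=2)
cv2.imwrite("pics/c1.png",np.hstack([A,B]))
C=cv2.resize(im["scene"][180:420,150:340],None,fx=2.5,fy=2.5,interpolation=2)
D=cv2.resize(im["top"][115:215,325:440],None,fx=2.5,fy=2.5,interpolation=2); D=cv2.copyMakeBorder(D,0,C.shape[0]-D.shape[0],0,0,0)
cv2.imwrite("pics/c2.png",np.hstack([C,D]))
E
```

```text
scene red [(43, [502.2, 48.0], [499, 45, 8, 7]), (40, [491.1, 50.2], [488, 47, 8, 7]), (41, [479.9, 52.4], [476, 49, 9, 8]), (117, [381.2, 146.0], [374, 140, 16, 13]), (223, [287.2, 175.1], [278, 163, 19, 24]), (19, [161.1, 273.8], [158, 271, 7, 7]), (37, [311.2, 308.7], [307, 304, 10, 10]), (21, [171.7, 327.6], [168, 324, 8, 8]), (28, [246.9, 341.0], [243, 337, 9, 9]), (27, [208.0, 387.9], [203, 384, 10, 9])]
scene blue [(328, [319.4, 210.8], [310, 200, 22, 23]), (16, [179.1, 332.5], [178, 330, 3, 6]), (392, [186.7, 353.6], [176, 342, 22, 23])]
scene white [(410, [14.6, 5.8], [0, 0, 44, 18]), (1481, [491.9, 9.9], [447, 0, 90, 27]), (1248, [525.5, 154.2], [493, 120, 67, 65]), (2213, [297.6, 243.4], [253, 204, 86, 81]), (431, [120.1, 315.9], [108, 305, 25, 23])]
scene orange [(1731, [542.7, 70.6], [522, 38, 38, 64]), (9, [422.2, 147.9], [421, 146, 3, 5]), (79, [393.1, 169.8], [385, 163, 16, 15]), (11, [444.1, 262.5], [441, 261, 7, 4]), (116, [450.4, 275.9], [443, 264, 19, 24]), (25, [442.0, 269.6], [438, 266, 9, 7]), (10, [467.8, 274.7], [466, 273, 5, 4]), (168, [430.1, 290.0], [416, 
[... 502 characters left out ...]
430, 143, 3, 10]), (17, [389.9, 152.6], [389, 148, 3, 11]), (18, [424.3, 200.6], [423, 195, 3, 11]), (71, [138.7, 216.8], [137, 208, 4, 20]), (19, [402.9, 244.5], [402, 240, 3, 10]), (284, [227.5, 270.3], [219, 255, 18, 32])]
top blue [(27, [261.2, 187.0], [259, 183, 7, 10]), (9, [425.7, 190.6], [424, 189, 4, 4]), (181, [412.0, 197.4], [404, 190, 17, 16])]
top white [(1603, [47.4, 126.1], [8, 89, 77, 71]), (5697, [509.6, 150.6], [470, 95, 78, 111]), (2406, [294.8, 189.6], [251, 166, 91, 47]), (277, [443.4, 243.2], [435, 234, 18, 19])]
top orange [(11, [12.5, 8.3], [9, 6, 9, 4]), (11, [21.5, 8.4], [19, 7, 6, 5]), (31, [120.5, 197.5], [119, 187, 5, 18]), (13, [160.8, 191.5], [159, 188, 4, 9])]
```

View pics/c2.png

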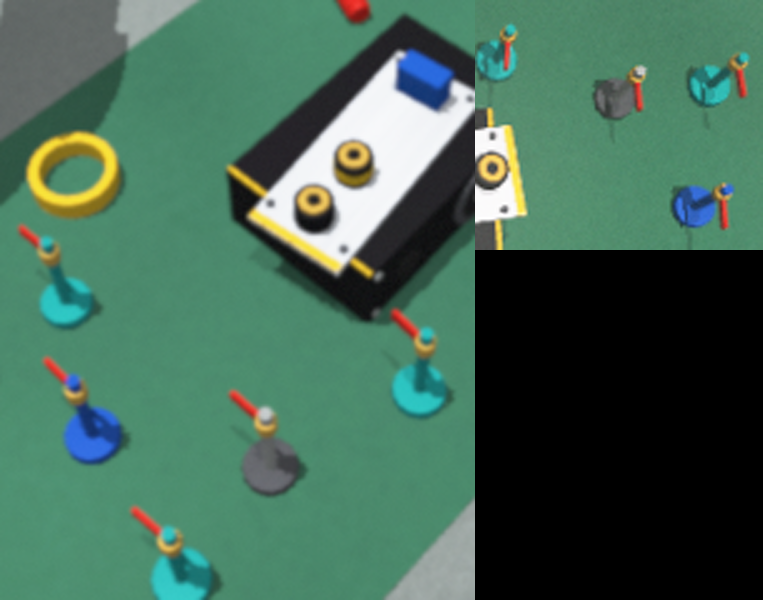

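View pics/c1.png

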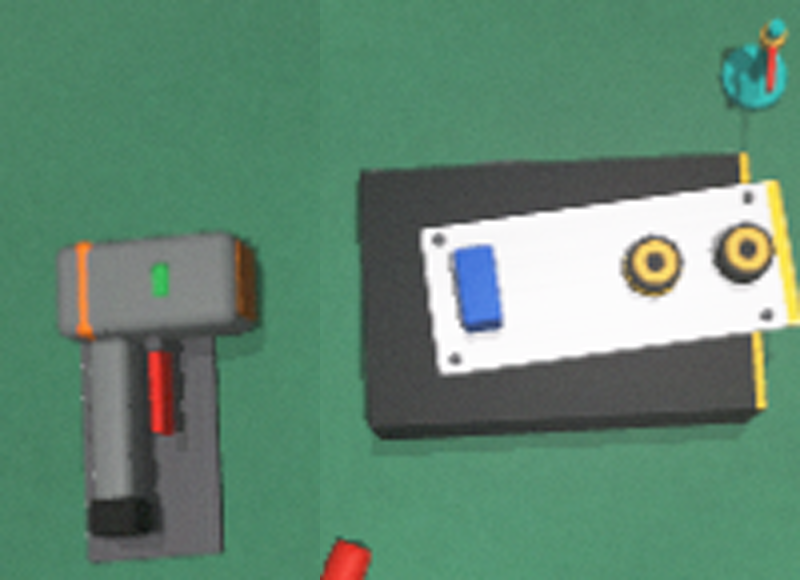

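The crops confirm it: the gauge with the grey base and steel finial has its pointer at top (390,153) and scene (247,341), and the others are teal or blue. The scanner's trigger is on the right side of the grip (world −y), and the plate is yawed a few degrees on the box. Next, coarse numbers.

Run:
```python
from h import *
ct=vision.get_calibration("top");csn=vision.get_calibration("scene")
np.set_printoptions(precision=1,suppress=True)
L=lambda x,y:(100+x/4,120+y/4); Rr=lambda x,y:(225+(x-320)/4,120+y/4)
print("head z77",onz(ct,[L(62,248),L(62,335),L(238,331),L(235,235)],77))
print("grip z67",onz(ct,[L(93,360),L(131,360),L(93,490),L(131,490)],67))
print("trig z64",onz(ct,[(138.7,216.8)],64))
print("box z80",onz(ct,[Rr(360,172),Rr(748,153),Rr(766,408),Rr(375,427)],80))
print("plate z86",onz(ct,[Rr(420,229),Rr(778,181),Rr(800,320),Rr(440,375)],86))
print("block top z122",onz(ct,[Rr(479,286)],122), onz(csn,[(319,208)],122))
print("pointer",tri(ct,[(389.9,152.6)],csn,[(246.9,341)]), onz(ct,[(389.9,157.5),(389.9,148)],90), onz(csn,[(243.5,337.5)],90))
c=vision.get_calibration("wrist"); s=status.read_state()
R=np.array(c["R"]);print("wrist cam pos",-R.T@c["t"],"axes",R, s["tcp_pos"])
q=s["tool_rot"]; from scipy.spatial.transform import Rotation as Ro
T=Ro.from_quat([q[1],q[2],q[3],q[0]]).as_matrix(); print("cam in tool",T.T@(-R.T@c["t"]-s["tcp_pos"]),T.T@R.T,c["fx"])
```

```text
head z77 [[613.7 370.9  77. ]
 [558.8 368.   77. ]
 [560.4 256.8  77. ]
 [620.5 260.9  77. ]]
grip z67 [[544.5 351.4  67. ]
 [544.3 327.   67. ]
 [463.7 347.9  67. ]
 [463.7 323.8  67. ]]
trig z64 [[527.6 312.2  64. ]]
box z80 [[ 657.4   71.6   80. ]
 [ 667.9 -167.3   80. ]
 [ 509.9 -173.8   80. ]
 [ 500.    61.3   80. ]]
plate z86 [[ 619.9   34.2   86. ]
 [ 648.6 -184.3   86. ]
 [ 562.4 -194.9   86. ]
 [ 530.4   22.    86. ]]
block top z122 [[577.6  -2.5 122. ]] [[583.1  -3.1 122. ]]
pointer (array([ 679.5, -309.7,   89.9]), np.float64(0.1421581352543934)) [[ 667.  -309.    90. ]
 [ 691.2 -310.3   90. ]] [[ 670.2 -309.2   90. ]]
wrist cam pos [ 306.7 -491.3  372.2] axes [[ 0.4 -0.9 -0. ]
 [-0.9 -0.4  0.3]
 [-0.3 -0.1 -1. ]] [ 239.  -522.8  247.9]
cam in tool [  74.6   -0.6 -124.3] [[-0.  -1.  -0.3]
 [ 1.  -0.  -0. ]
 [ 0.  -0.3  1. ]] 335.00760818685524
```

Call:
arm_command(increments=[[[0,0,0.0965,0,0,0,8.5],[0,0,0.0965,0,0,0,8.5],[0,0,0.0965,0,0,0,8.5],[0,0,0.0965,0,0,0,8.5]]])

```text
time: 0.43
tcp_pos: [239.0, -522.8, 248.0]
tool_rot: [-0.0, 1.0, 0.019, -0.0]
contact_force: [-0.0, 0.3, -0.4]
finger_gap: 84.9
finger_force: 0.0
```

Call:
arm_command(increments=[[[0,0,0,3.1,-2.5,-0.2,8.5],[0,0,0,3.1,-2.5,-0.2,8.5],[0,0,0,3.1,-2.5,-0.2,8.5],[0,0,0,3.1,-2.5,-0.2,8.5]]])

```text
time: 0.77
tcp_pos: [359.7, -416.2, 256.2]
tool_rot: [-0.0, 1.0, 0.021, -0.0]
contact_force: [-0.4, -1.3, 0.6]
finger_gap: 85.0
finger_force: 0.0
```

Call:
arm_command(increments=[[[0,0,0,3.1,-2.5,-0.2,8.5],[0,0,0,3.1,-2.5,-0.2,8.5],[0,0,0,3.1,-2.5,-0.2,8.5],[0,0,0,3.1,-2.5,-0.2,8.5]]])

```text
time: 1.1
tcp_pos: [479.5, -310.8, 264.3]
tool_rot: [-0.0, 1.0, 0.021, -0.0]
contact_force: [0.3, -1.7, -0.6]
finger_gap: 85.0
finger_force: 0.0
```

Call:
arm_command(increments=[[[0,0,0,3.1,-2.5,-0.2,8.5],[0,0,0,3.1,-2.5,-0.2,8.5],[0,0,0,3.1,-2.5,-0.2,8.5],[0,0,0,3.1,-2.5,-0.2,8.5],[0,0,0,0,0,0,8.5]]])

```text
time: 1.52
tcp_pos: [602.4, -200.2, 271.3]
tool_rot: [-0.002, 1.0, 0.025, 0.001]
contact_force: [-0.7, 1.1, -1.9]
finger_gap: 85.0
finger_force: 0.0
```

Run:
```python
from h import *
import json
s=status.read_state(); c=vision.get_calibration("wrist"); im=vision.camera("wrist")
cv2.imwrite("pics/w1.png",im[:,:,::-1]); json.dump({k:np.array(v).tolist() for k,v in c.items()},open("w1.json","w"))
print(s["time"],s["tcp_pos"],s["tool_rot"],s["qvel"])
```

```text
1.5167 [ 602.44098533 -200.17539525  271.32426029] [-1.94932212e-03  9.99675333e-01  2.53981174e-02  6.02986176e-04] [ 0.08642145 -0.04037686  0.0419879   0.12871026  0.02371346 -0.06880113
  0.08967445]
```

View pics/w1.png

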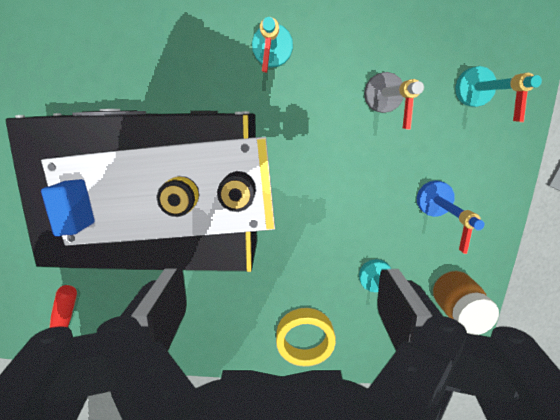

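The wrist view shows the plate's leading yellow stripe at about (270,185), the box's edge line at (245,127) and (250,252), and the grey gauge's red pointer at (407,112). Nothing blocks the way. I'll fit lines to these.

```bash
cat >> h.py <<'E'
from scipy.spatial.transform import Rotation as Ro
def line(P):
    v=cv2.fitLine(np.float32(P[:,:2]),cv2.DIST_HUBER,0,.01,.01).ravel(); d=v[:2]*np.sign(v[0]) ; return v[2:],d,np.degrees(np.arctan2(d[1],d[0]))
def edge(c,m,z,side,ax=0):
    # extreme pixel per row (ax=0) on the given side, boundary half pixel out
    ys=np.unique(np.where(m)[0] if ax==0 else np.where(m)[1]); pts=[]
    for y in ys[2:-2]:
        xs=np.where(m[y] if ax==0 else m[:,y])[0]; x=xs.max()+.5 if side>0 else xs.min()-.5
        pts.append((x,y) if ax==0 else (y,x))
    return onz(c,pts,z)
E
python3 - <<'E'
from h import *
import json
np.set_printoptions(precision=2,suppress=True)
c=json.load(open("w1.json")); im=cv2.imread("pics/w1.png"); H,S,V=cv2.split(hsv(im))
y=((H>18)&(H<34)&(S>120)&(V>110)); y[:, :235]=0; y[:,290:]=0; y[290:]=0
bl=blobs(y,20); print([(int(a),np.round(ce),st[:4].tolist()) for a,ce,_,st in bl])
for a,ce,m,st in bl:
    z=86 if st[0]+st[2]>262 else 80
    P=edge(c,m,z,1); print(z,P[0],P[-1],line(P), P.mean(0))
r=((H<6)|(H>174))&(S>150)&(V>80)
for a,ce,m,st in blobs(r,30):
    if 380<ce[0]<430:
        print("pointer",ce,st,onz(c,[ce],86)); 
        px=np.argwhere(m)[:,::-1]; print(line(onz(c,px,86)), onz(c,[(408,st[1]+st[3])],86))
b=(H>100)&(H<125)&(S>150)&(V>60)
for a,ce,m,st in blobs(b,200): print("blue",a,ce,st)
w=(S<40)&(V>140); 
for a,ce,m,st in blobs(w,3000):
    if st[0]<200: print("white",a,ce,st)
E
```

```text
[(29, array([265.,  34.]), [261, 31, 12, 6]), (21, array([274.,  35.]), [271, 31, 7, 8]), (114, array([245., 126.]), [243, 115, 5, 23]), (630, array([265., 182.]), [257, 139, 17, 90]), (139, array([240., 191.]), [235, 181, 12, 28]), (28, array([245., 201.]), [240, 196, 9, 12]), (206, array([248., 251.]), [245, 232, 7, 40])]
86 [ 738.52 -184.39   86.  ] [ 737.65 -182.73   86.  ] (array([ 738.08, -183.56], dtype=float32), array([ 0.47, -0.88], dtype=float32), np.float32(-61.786503)) [ 738.08 -183.56   86.  ]
86 [ 738.72 -188.63   86.  ] [ 736.25 -187.05   86.  ] (array([ 737.49, -187.84], dtype=float32), array([ 0.86, -0.5 ], dtype=float32), np.float32(-30.273087)) [ 737.49 -187.84   86.  ]
80 [ 667.55 -164.43   80.  ] [ 651.31 -164.82   80.  ] (array([ 658.74, -164.64], dtype=float32), array([1.  , 0.02], dtype=float32), np.float32(1.3698289)) [ 659.46 -164.63   80.  ]
86 [ 647.18 -181.98   86.  ] [ 565.39 -192.82   86.  ] (array([ 608.59, -186.36], dtype=float32), array([0.99, 0.13], dtype=float32), np.float32(7.639433)) [ 607.21 -186.53   86.  ]
80 [ 605.65 -161.98   80.  ] [ 582.35
[... 187 characters left out ...]
-162.37   80.  ] (array([ 587.31, -165.61], dtype=float32), array([ 0.84, -0.54], dtype=float32), np.float32(-32.608826)) [ 587.31 -165.61   80.  ]
80 [ 553.47 -169.93   80.  ] [ 514.3  -170.76   80.  ] (array([ 536.85, -170.29], dtype=float32), array([1.  , 0.02], dtype=float32), np.float32(1.2172351)) [ 534.12 -170.4    80.  ]
pointer [407.48 112.89] [403  98  10  31 211] [[ 679.33 -308.59   86.  ]]
(array([ 679.31, -308.62], dtype=float32), array([1.  , 0.04], dtype=float32), np.float32(2.1641254)) [[ 665.19 -311.14   86.  ]]
blue 2188 [ 67.35 206.99] [  41  180   53   57 2188]
blue 1133 [436.74 198.97] [ 417  181   46   36 1133]
white 14473 [160.06 189.84] [   41   137   226   108 14473]
```

Call:
arm_command(increments=[[[0,0,0,-0.44,-3.8,0.35,8.5],[0,0,0,-0.44,-3.8,0.35,8.5],[0,0,0,-0.44,-3.8,0.35,8.5],[0,0,0,-0.44,-3.8,0.35,8.5],[0,0,0,-0.44,-3.8,0.35,8.5]]])

```text
time: 1.98
tcp_pos: [566.8, -17.5, 254.6]
tool_rot: [0.0, 1.0, 0.021, -0.0]
contact_force: [1.5, 0.4, -0.7]
finger_gap: 85.1
finger_force: 0.0
```

Call:
arm_command(increments=[[[0,0,0,-0.44,-3.8,0.35,8.5],[0,0,0,-0.44,-3.8,0.35,8.5],[0,0,0,-0.44,-3.8,0.35,8.5],[0,0,0,-0.44,-3.8,0.35,8.5],[0,0,0,-0.44,-3.8,0.35,8.5]]])

```text
time: 2.4
tcp_pos: [537.0, 171.5, 237.2]
tool_rot: [0.0, 1.0, 0.021, -0.0]
contact_force: [0.2, -0.2, 0.2]
finger_gap: 85.3
finger_force: 0.0
```

Call:
arm_command(increments=[[[0,0,0,-0.44,-3.8,0.35,8.5],[0,0,0,-0.44,-3.8,0.35,8.5],[0,0,0,-0.44,-3.8,0.35,8.5],[0,0,0,-0.44,-3.8,0.35,8.5],[0,0,0,0,0,0,8.5]]])

```text
time: 2.82
tcp_pos: [510.6, 328.5, 221.9]
tool_rot: [-0.001, 1.0, 0.025, -0.001]
contact_force: [-1.3, 1.5, -0.6]
finger_gap: 84.9
finger_force: 0.0
```

Call:
arm_command(increments=[[[0,0,0,0,0,0,8.5],[0,0,0,0,0,0,8.5],[0,0,0,0,0,0,8.5]]])

```text
time: 3.07
tcp_pos: [514.2, 320.1, 223.5]
tool_rot: [0.0, 1.0, 0.02, 0.0]
contact_force: [0.1, 0.8, -0.4]
finger_gap: 85.0
finger_force: 0.0
```

Run:
```python
from h import *
import json
s=status.read_state(); c=vision.get_calibration("wrist"); im=vision.camera("wrist")
cv2.imwrite("pics/w2.png",im[:,:,::-1]); json.dump({k:np.array(v).tolist() for k,v in c.items()},open("w2.json","w"))
print(s["time"],s["tcp_pos"],s["tool_rot"],np.abs(s["qvel"]).max())
```

```text
3.0667 [514.15037664 320.11907147 223.50945515] [2.43265363e-04 9.99790722e-01 2.04557699e-02 1.16852515e-04] 0.004876505317666876
```

View pics/w2.png

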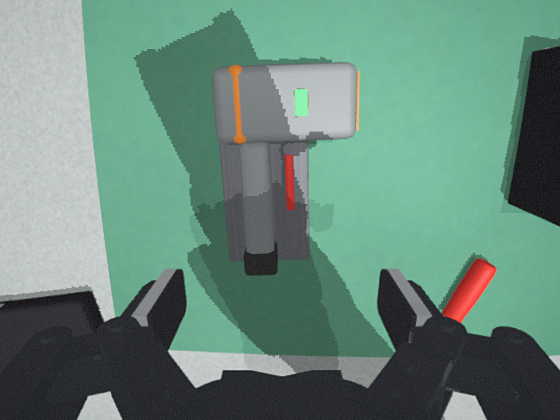

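The wrist view shows the grip at columns about 243–272, the red trigger at (290,180) to its right, and the head above from row 140. I'll measure the pinch point.

Run:
```python
from h import *
import json
np.set_printoptions(precision=1,suppress=True)
c=json.load(open("w2.json")); im=cv2.imread("pics/w2.png"); H,S,V=cv2.split(hsv(im))
r=((H<6)|(H>174))&(S>150)&(V>60)
for a,ce,m,st in blobs(r,30):
    if ce[0]<330:
        P=edge(c,m,64,1);L=edge(c,m,64,-1); print("trigger",ce,st,line(P)[2],P[0],P[-1],L[0],L[-1],onz(c,[(290,st[1]-.5),(290,st[1]+st[3]-.5)],64))
for row in (165,180,200,225): print(row,"V",V[row,215:315:2].tolist())
print("V col258",V[120:160:1,258].tolist(),V[120:160,330].tolist())
for x in (243,270): print(onz(c,[(x,180)],60),onz(c,[(x,180)],67))
print("head",onz(c,[(258,140)],77),onz(c,[(340,137)],77), onz(c,[(258,140)],65))
```

```text
trigger [289.3 181.4] [285 154  10  56 425] 4.4257054 [549.7 312.8  64. ] [504.8 309.7  64. ] [549.4 319.5  64. ] [504.5 315.8  64. ] [[551.7 315.   64. ]
 [502.4 312.6  64. ]]
165 V [121, 123, 123, 95, 110, 106, 102, 103, 103, 104, 107, 107, 107, 112, 120, 123, 128, 127, 128, 126, 129, 128, 132, 134, 130, 124, 116, 105, 103, 112, 102, 106, 104, 99, 83, 137, 196, 196, 195, 147, 168, 160, 159, 167, 163, 164, 138, 194, 188, 190]
180 V [123, 123, 124, 123, 103, 104, 105, 107, 102, 102, 105, 105, 104, 97, 117, 121, 123, 130, 127, 129, 129, 130, 131, 133, 129, 126, 119, 107, 91, 114, 107, 105, 109, 101, 81, 108, 190, 196, 195, 174, 106, 162, 159, 167, 163, 163, 141, 192, 190, 188]
200 V [120, 124, 120, 121, 100, 102, 85, 80, 85, 79, 87, 81, 84, 79, 96, 98, 101, 101, 102, 104, 103, 104, 105, 103, 103, 105, 102, 100, 90, 84, 83, 78, 81, 81, 86, 84, 160, 161, 168, 180, 105, 106, 106, 109, 103, 162, 150, 173, 169, 172]
225 V [101, 101, 102, 95, 99, 105, 80, 80, 79, 82, 83, 84, 85, 81, 87, 96, 99, 101, 98, 98, 104, 101, 102, 103, 99, 104, 100, 105, 93, 94, 85, 85, 83, 81, 81, 79, 85, 85, 82, 88, 83, 80, 81, 89, 85, 79, 147, 152, 168, 166]
V col258 [128, 127, 126, 127, 129, 127, 127, 126, 129, 129, 126, 128, 125, 126, 124, 123, 117, 117, 112, 111, 97, 91, 106, 115, 122, 122, 121, 128, 127, 131, 127, 131, 130, 132, 127, 125, 133, 131, 132, 129] [200, 200, 200, 199, 201, 200, 201, 198, 201, 200, 200, 198, 190, 186, 181, 178, 168, 131, 99, 125, 170, 176, 190, 196, 194, 192, 194, 193, 194, 194, 194, 195, 194, 193, 193, 192, 194, 195, 193, 194]
[[526.5 354.9  60. ]] [[528.  354.1  67. ]]
[[527.4 331.2  60. ]] [[528.9 331.1  67. ]]
head [[563.2 341.4  77. ]] [[568.2 276.2  77. ]] [[562.  342.1  65. ]]
```

Call:
arm_command(increments=[[[0,0,-0.035,0,0,0,8.5],[0,0,0,0.32,-1.22,2.0,8.5],[0,0,0,0,0,3.0,8.5],[0,0,0,0,0,3.0,8.5],[0,0,0,0,0,3.0,8.5]]])

```text
time: 3.53
tcp_pos: [516.3, 333.1, 112.4]
tool_rot: [-0.0, 0.999, 0.038, 0.0]
contact_force: [1.4, -0.6, 0.0]
finger_gap: 85.1
finger_force: 0.0
```

Call:
arm_command(increments=[[[0,0,0,0,0,3.0,8.5],[0,0,0,0,0,2.5,8.5],[0,0,0,0,0,0.9,8.5],[0,0,0,0,0,0,7.0],[0,0,0,0,0,0,6.0]]])

```text
time: 3.95
tcp_pos: [516.4, 333.7, 50.4]
tool_rot: [-0.0, 0.999, 0.039, 0.0]
contact_force: [0.8, 0.3, -1.0]
finger_gap: 63.4
finger_force: 0.0
```

Call:
arm_command(increments=[[[0,0,0,0,0,0,5.0],[0,0,0,0,0,0,5.0],[0,0,0,0,0,0,5.0],[0,0,0,0,0,0,5.0]]])

```text
time: 4.28
tcp_pos: [516.1, 334.2, 50.1]
tool_rot: [-0.0, 0.999, 0.039, 0.0]
contact_force: [-0.4, -0.7, -0.2]
finger_gap: 50.2
finger_force: 0.0
```

Call:
arm_command(increments=[[[0,0,0,0,0,0,4.6],[0,0,0,0,0,0,4.5],[0,0,0,0,0,0,4.4],[0,0,0,0,0,0,4.3],[0,0,0,0,0,0,4.2]]])

```text
time: 4.7
tcp_pos: [515.9, 334.2, 49.5]
tool_rot: [-0.0, 0.999, 0.039, 0.0]
contact_force: [-0.5, -1.8, 4.9]
finger_gap: 42.0
finger_force: 4.4
```

Call:
arm_command(increments=[[[0,0,0,0,0,0,4.1],[0,0,0,0,0,0,4.0]]])

```text
time: 4.87
tcp_pos: [515.9, 335.1, 49.7]
tool_rot: [-0.001, 0.999, 0.039, 0.0]
contact_force: [-0.6, 2.1, 6.4]
finger_gap: 40.1
finger_force: 8.0
```

Call:
arm_command(increments=[[[0,0,0,0,0,0,3.8],[0,0,0,0,0,0,3.6],[0,0,0,0,0,0,3.5]]])

```text
time: 5.12
tcp_pos: [515.8, 336.3, 50.1]
tool_rot: [-0.002, 0.999, 0.039, 0.001]
contact_force: [-2.1, 8.9, 11.7]
finger_gap: 37.5
finger_force: 57.1
```

Call:
arm_command(increments=[[[0,0,0,0,0,0,3.3],[0,0,0,0,0,0,3.3],[0,0,0,0,0,0,3.3]]])

```text
time: 5.37
tcp_pos: [515.8, 336.3, 50.2]
tool_rot: [-0.002, 0.999, 0.039, 0.001]
contact_force: [-2.3, 8.1, 12.2]
finger_gap: 37.0
finger_force: 57.1
```

The gap is 37.0 mm at 57 N, so the trigger is on its stop. Next I release and rise.

Call:
arm_command(increments=[[[0,0,0,0,0,0,5.0],[0,0,0,0,0,0,6.5],[0,0,0,0,0,0,8.0],[0,0,0,0,0,0,8.5],[0,0,0,0,0,0,8.5]]])

```text
time: 5.78
tcp_pos: [515.8, 334.1, 49.2]
tool_rot: [-0.0, 0.999, 0.039, -0.0]
contact_force: [-0.1, 0.5, -0.3]
finger_gap: 84.8
finger_force: 0.0
```

Call:
arm_command(increments=[[[0,0,0,0,0,-2,8.5],[0,0,0,0,0,-3.5,8.5],[0,0,0,0,0,-3.5,8.5],[0,0,0,0,0,-3.5,8.5],[0,0,0,0,0,-3.5,8.5]]])

```text
time: 6.2
tcp_pos: [515.6, 333.9, 211.1]
tool_rot: [-0.0, 0.999, 0.039, -0.0]
contact_force: [-0.1, 0.3, 0.5]
finger_gap: 85.1
finger_force: 0.0
```

Call:
arm_command(increments=[[[0,0,0,0,0,-1.4,8.5],[0,0,0,0,0,0,8.5]]])

```text
time: 6.37
tcp_pos: [516.8, 334.6, 226.9]
tool_rot: [-0.001, 0.999, 0.039, 0.002]
contact_force: [1.5, 0.6, 0.4]
finger_gap: 85.3
finger_force: 0.0
```

Run:
```python
from h import *
np.set_printoptions(precision=1,suppress=True)
s=status.read_state(); c=vision.get_calibration("wrist"); im=vision.camera("wrist")[:,:,::-1].copy()
cv2.imwrite("pics/w3.png",im); H,S,V=cv2.split(hsv(im))
print(s["time"],s["tcp_pos"],2*np.degrees(np.arctan2(s["tool_rot"][2],s["tool_rot"][1])))
r=((H<6)|(H>174))&(S>150)&(V>60)
for a,ce,m,st in blobs(r,30):
    if ce[0]<330:
        P=edge(c,m,64,1);print("trigger",ce,st,line(P)[2],P[0],P[-1])
```

```text
6.3667 [516.8 334.6 226.9] 4.46155146997199
trigger [305.7 185.4] [301 158  10  56 454] 4.2679753 [550.6 313.2  64. ] [505.  309.5  64. ]
```

Call:
arm_command(increments=[[[0,0,0,0.42,3.75,-0.2,8.5],[0,0,0,0.42,3.75,-0.2,8.5],[0,0,0,0.42,3.75,-0.2,8.5],[0,0,0,0.42,3.75,-0.2,8.5],[0,0,0,0.42,3.75,-0.2,8.5]]])

```text
time: 6.83
tcp_pos: [551.0, 147.0, 232.3]
tool_rot: [0.0, 0.999, 0.039, -0.001]
contact_force: [0.3, 0.1, 0.4]
finger_gap: 84.6
finger_force: 0.0
```

Call:
arm_command(increments=[[[0,0,0,0.42,3.75,0,8.5],[0,0,0,0.42,3.75,0,8.5],[0,0,0,0.42,3.75,0,8.5],[0,0,0,0.42,3.75,0,8.5],[0,0,-0.054,0,0,0,8.5]]])

```text
time: 7.25
tcp_pos: [579.9, -7.5, 232.2]
tool_rot: [0.002, 0.998, 0.061, -0.001]
contact_force: [-0.7, -1.4, -0.2]
finger_gap: 84.9
finger_force: 0.0
```

Call:
arm_command(increments=[[[0,0,0,0,0,0,8.5],[0,0,0,0,0,0,8.5],[0,0,0,0,0,0,8.5]]])

```text
time: 7.5
tcp_pos: [579.5, 1.8, 232.7]
tool_rot: [-0.0, 0.998, 0.066, -0.0]
contact_force: [0.4, -0.2, -0.1]
finger_gap: 85.1
finger_force: 0.0
```

Run:
```python
from h import *
import json
s=status.read_state(); c=vision.get_calibration("wrist"); im=vision.camera("wrist")
cv2.imwrite("pics/w4.png",im[:,:,::-1]); json.dump({k:np.array(v).tolist() for k,v in c.items()},open("w4.json","w"))
print(s["time"],s["tcp_pos"],s["tool_rot"],np.abs(s["qvel"]).max())
```

```text
7.5 [579.48907543   1.75475084 232.72134386] [-4.03945973e-04  9.97826019e-01  6.59002709e-02 -4.76123507e-04] 0.009710280182509832
```

View pics/w4.png

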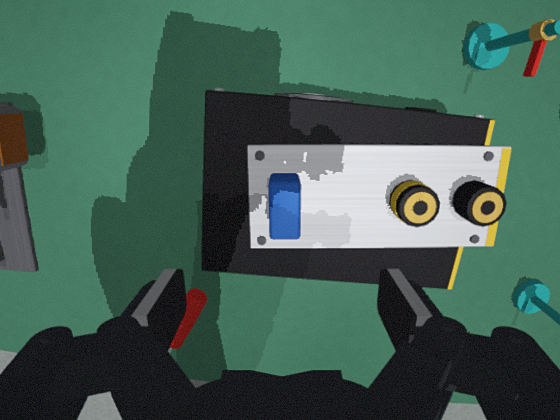

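The block is at about (285,207) in the wrist view, with its axes almost aligned with the tool. I'll measure its centre and yaw.

Run:
```python
from h import *
import json
np.set_printoptions(precision=1,suppress=True)
c=json.load(open("w4.json")); im=cv2.imread("pics/w4.png"); H,S,V=cv2.split(hsv(im))
b=(H>100)&(H<125)&(S>130)&(V>50)
for a,ce,m,st in blobs(b,200):
    cn=max(cv2.findContours(m.astype(np.uint8),0,1)[0],key=cv2.contourArea); rc=cv2.minAreaRect(cn)
    B=cv2.boxPoints(rc); print(ce,st,rc[2],"\n122",onz(c,B,122),"\nctr122",onz(c,[rc[0]],122),"ctr104",onz(c,[rc[0]],104))
m=((S<45)&(V>110)); m[:130]=0;m[262:]=0;m[:,:235]=0
for nm,ax,side in(("top",1,-1),("bot",1,1),("left",0,-1)):
    P=edge(c,m,86,side,ax)[5:-25]; P=P if nm!='left' else P; print(nm,line(P),P[0],P[-1])
```

```text
[284.1 206. ] [ 269  173   31   66 1964] 0.0 
122 [[558.6   9.2 122. ]
 [607.8  15.2 122. ]
 [610.6  -5.9 122. ]
 [561.6 -13.2 122. ]] 
ctr122 [[585.4   1.4 122. ]] ctr104 [[580.2   0.6 104. ]]
top (array([635.5, -67.2], dtype=float32), array([ 0.1, -1. ], dtype=float32), np.float32(-82.19716)) [622.4  29.6  86. ] [ 647.6 -156.5   86. ]
bot (array([544.9, -66.8], dtype=float32), array([ 0.1, -1. ], dtype=float32), np.float32(-82.55475)) [533.6  20.   86. ] [ 560.5 -184.2   86. ]
left (array([587.7,  31.3], dtype=float32), array([1. , 0.1], dtype=float32), np.float32(7.714544)) [615.6  34.9  86. ] [557.3  28.1  86. ]
```

Call:
arm_command(increments=[[[0,0,0,0.13,0.14,3.0,8.5],[0,0,0,0,0,3.5,8.5],[0,0,0,0,0,3.0,8.5],[0,0,0,0,0,2.0,8.5],[0,0,0,0,0,1.0,8.5]]])

```text
time: 7.97
tcp_pos: [580.2, 0.3, 105.7]
tool_rot: [-0.0, 0.998, 0.066, -0.002]
contact_force: [-0.5, 0.3, 0.9]
finger_gap: 85.0
finger_force: 0.0
```

Call:
arm_command(increments=[[[0,0,0,0,0,0.1,6.0],[0,0,0,0,0,0,4.0],[0,0,0,0,0,0,3.2],[0,0,0,0,0,0,3.2],[0,0,0,0,0,0,3.2]]])

```text
time: 8.38
tcp_pos: [581.6, -0.6, 108.3]
tool_rot: [-0.0, 0.998, 0.066, 0.001]
contact_force: [0.4, 0.2, -0.5]
finger_gap: 32.2
finger_force: 0.0
```

Run:
```python
from h import *
s=status.read_state(); print(s["time"],s["tcp_pos"],s["tool_rot"],s["contact_force"],s["finger_gap"])
```

```text
8.3833 [581.63908308  -0.64973273 108.32793568] [-4.12323205e-05  9.97827750e-01  6.58728099e-02  7.43625249e-04] [ 0.43657849  0.151435   -0.49163394] 32.174749882550124
```

Call:
arm_command(increments=[[[0,0,0,0,0,0,2.8],[0,0,0,0,0,0,2.5],[0,0,0,0,0,0,2.4],[0,0,0,0,0,0,2.2],[0,0,0,0,0,0,2.0]]])

```text
time: 8.8
tcp_pos: [581.4, -0.5, 107.7]
tool_rot: [-0.0, 0.998, 0.066, 0.0]
contact_force: [-1.6, 3.3, 7.7]
finger_gap: 23.4
finger_force: 58.3
```

Call:
arm_command(increments=[[[0,0,0,0,0,0,1.5],[0,0,0,0,0,0,1.5],[0,0,0,0,0,0,1.5],[0,0,0,0,0,0,1.5]]])

```text
time: 9.13
tcp_pos: [581.4, -0.4, 107.8]
tool_rot: [-0.0, 0.998, 0.066, 0.0]
contact_force: [-1.7, 2.3, 6.9]
finger_gap: 22.6
finger_force: 58.3
```

Gripped, with a light downward press of 7 N. I'll square the plate to the box in place, then slide it.

Call:
arm_command(increments=[[[0,0,0.018,0,0,0,1.5],[0,0,0.018,0,0,0,1.5],[0,0,0.018,0,0,0,1.5],[0,0,0.018,0,0,0,1.5],[0,0,0.017,0,0,0,1.5]]])

```text
time: 9.55
tcp_pos: [581.8, -0.9, 107.7]
tool_rot: [0.0, 1.0, 0.021, 0.001]
contact_force: [2.4, 0.6, 5.7]
finger_gap: 23.2
finger_force: 58.8
```

Call:
arm_command(increments=[[[0,0,0,0,0.5,0,1.5],[0,0,0,0,0.8,0,1.5],[0,0,0,0,0.8,0,1.5],[0,0,0,0,0.5,0,1.5]]])

```text
time: 9.88
tcp_pos: [582.6, -26.6, 107.7]
tool_rot: [-0.0, 1.0, 0.021, 0.0]
contact_force: [-0.6, 6.2, 8.6]
finger_gap: 22.9
finger_force: 59.3
```

```bash
cat > look.py <<'E'
from h import *
import sys,json
np.set_printoptions(precision=2,suppress=True)
s=status.read_state(); c=vision.get_calibration("wrist"); im=vision.camera("wrist")[:,:,::-1].copy()
n=sys.argv[1]; cv2.imwrite(f"pics/{n}.png",im); json.dump({k:np.array(v).tolist() for k,v in c.items()},open(f"{n}.json","w"))
print(s["time"],s["tcp_pos"],s["tool_rot"],"yaw",np.degrees(2*np.arctan2(s["tool_rot"][2],s["tool_rot"][1])),"F",s["contact_force"],s["moment"],s["finger_gap"],np.abs(s["qvel"]).max())
E
python3 look.py w5
```

```text
9.8833 [582.64 -26.55 107.73] [-0.    1.    0.02  0.  ] yaw 2.4315474175523417 F [-0.56  6.25  8.65] [ 1.28  0.12 -0.04] 22.899063146420573 0.10566571147908974
```

View pics/w5.png

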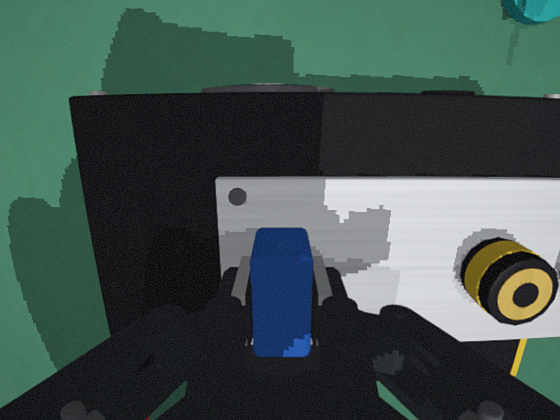

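The wrist camera is now too low to see the leading edge. The box's and plate's rims at rows 97 and 178 both run parallel to the image rows, so the plate looks square. I'll slide on, then use the top and scene cameras.

Call:
arm_command(increments=[[[0,0,0,0,0.7,0,1.5],[0,0,0,0,1.0,0,1.5],[0,0,0,0,1.0,0,1.5],[0,0,0,0,1.0,0,1.5],[0,0,0,0,0.8,0,1.5]]])

```text
time: 10.35
tcp_pos: [584.6, -71.5, 107.7]
tool_rot: [-0.001, 1.0, 0.021, 0.0]
contact_force: [-0.6, 7.3, 9.4]
finger_gap: 23.3
finger_force: 59.5
```

Call:
arm_command(increments=[[[0,0,0,0,1.0,0,1.5],[0,0,0,0,1.0,0,1.5],[0,0,0,0,1.0,0,1.5],[0,0,0,0,0.6,0,1.5],[0,0,0,0,0.4,0,1.5]]])

```text
time: 10.77
tcp_pos: [586.3, -111.5, 107.8]
tool_rot: [-0.001, 1.0, 0.021, 0.0]
contact_force: [-0.6, 8.0, 10.8]
finger_gap: 23.1
finger_force: 59.8
```

Call:
arm_command(increments=[[[0,0,0,0,0,0,1.5],[0,0,0,0,0,0,1.5]]])

```text
time: 10.93
tcp_pos: [586.3, -112.1, 107.7]
tool_rot: [0.0, 1.0, 0.021, 0.0]
contact_force: [0.7, -1.3, 7.1]
finger_gap: 23.4
finger_force: 59.3
```

```bash
cat > look2.py <<'E'
from h import *
import sys
np.set_printoptions(precision=4,suppress=True)
s=status.read_state(); n=sys.argv[1]
print(s["time"],s["tcp_pos"],"rot",s["tool_rot"],"F",s["contact_force"],s["moment"],s["finger_gap"],np.abs(s["qvel"]).max())
out=[]
for k in("top","scene"):
    im=vision.camera(k)[:,:,::-1].copy(); cv2.imwrite(f"pics/{n}{k}.png",im)
    out.append(cv2.resize(im[90:250,230:450] if k=="top" else im[190:400,180:380],(400,380),interpolation=2))
cv2.imwrite(f"pics/{n}.png",np.hstack(out))
E
python3 look2.py f1
```

```text
10.9333 [ 586.2557 -112.0764  107.7371] rot [0.0001 0.9998 0.0209 0.0005] F [ 0.6551 -1.3341  7.1338] [-0.1666 -0.0419  0.0204] 23.39893915572105 0.0046760106812301135
```

View pics/f1.png

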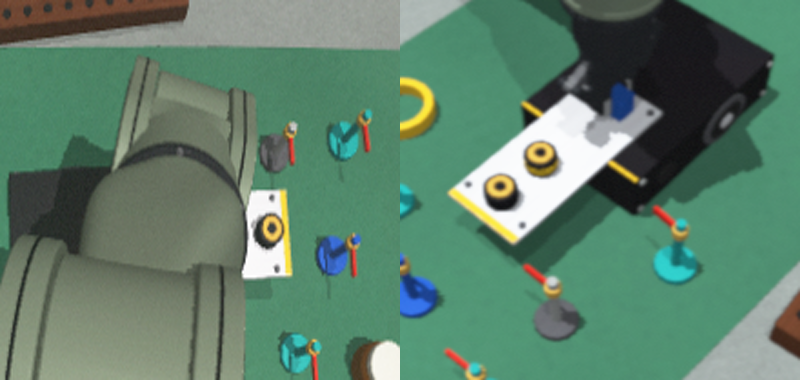

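Both views show the leading yellow stripe (top crop about (287,232), scene crop about (485,218)) just short of the red pointer, and clear of it. I'll measure the gap in each view at z = 86.

```bash
cat > gap.py <<'E'
from h import *
import sys
np.set_printoptions(precision=2,suppress=True)
n=sys.argv[1]
ct=vision.get_calibration("top");cs=vision.get_calibration("scene"); print("top cam",-np.array(ct["R"]).T@ct["t"],"scene cam",-np.array(cs["R"]).T@cs["t"])
for k,c in(("top",ct),("scene",cs)):
    im=cv2.imread(f"pics/{n}{k}.png"); up=4; big=cv2.resize(im,None,fx=up,fy=up,interpolation=cv2.INTER_CUBIC); H,S,V=cv2.split(hsv(big))
    ux=lambda px:(np.float64(px)+.5)/up-.5
    # predicted windows
    w=proj(c,[(594,-308,86),(679,-309,86),(589,-169,80)])
    yy=(H>18)&(H<34)&(S>110)&(V>110); rr=((H<7)|(H>173))&(S>130)&(V>90)
    B=[b for b in blobs(yy,300)]
    def near(bs,p): return min(bs,key=lambda b:np.linalg.norm(ux(b[1])-p))
    st=near([b for b in B if b[0]>700],w[0]); pt=near(blobs(rr,150),w[1])
    print(k,"stripe px",ux(st[1]),"area",st[0],"pointer px",ux(pt[1]),pt[0])
    X=onz(c,ux(np.argwhere(st[2])[:,::-1]),86); 
    # stripe frame: outer edge per bin along x
    th=np.radians(2.45); ex=np.array([np.cos(th),np.sin(th)]); ey=np.array([-np.sin(th),np.cos(th)])
    u=X[:,:2]@ex; v=X[:,:2]@ey; bins=np.arange(u.min()+4,u.max()-4,2.); e=[(b+1,v[(u>=b)&(u<b+2)].min()) for b in bins if ((u>=b)&(u<b+2)).any()]
    e=np.array(e); pf=np.polyfit(e[:,0],e[:,1],1); print("  edge: u",u.min(),u.max(),"slope deg vs 2.45:",np.degrees(np.arctan(pf[0])),"v at mid",np.polyval(pf,(u.min()+u.max())/2), "resid",np.std(e[:,1]-np.polyval(pf,e[:,0])))
    P=onz(c,ux(np.argwhere(pt[2])[:,::-1]),86); pu=P[:,:2]@ex; pv=P[:,:2]@ey; print("  pointer u",pu.min(),pu.max(),"v mean",pv.mean(),pv.min(),pv.max(),"line",line(P)[2])
    print("  gap to go (edge v - pointer v):",np.polyval(pf,(u.min()+u.max())/2)-pv.mean())
    for b in B:
        if b[0]>100 and np.linalg.norm(ux(b[1])-w[2])<45 and b is not st:
            Y=onz(c,ux(np.argwhere(b[2])[:,::-1]),80); print("  yellow",ux(b[1]),b[0],"u",(Y[:,:2]@ex).min(),(Y[:,:2]@ex).max(),"vmin",np.percentile(Y[:,:2]@ey,3), "mean",(Y[:,:2]@ey).mean())
E
python3 gap.py f1
```

```text
top cam [ 407.34  -25.66 1015.67] scene cam [ 983.65 -535.05  910.92]
top stripe px [383.67 186.56] area 3165 pointer px [389.9  153.01] 404
  edge: u 536.429373297544 624.2545489551734 slope deg vs 2.45: -0.10429349774486822 v at mid -327.7397565388048 resid 0.22658643604899173
  pointer u 651.3504573621072 678.9332964646338 v mean -339.6186378000448 -342.7310078358951 -336.126873299596 line 2.417086
  gap to go (edge v - pointer v): 11.878881261239997
scene stripe px [221.21 308.84] area 2504 pointer px [246.87 340.6 ] 758
  edge: u 536.4237003371904 624.8330531945597 slope deg vs 2.45: -0.2603081702426144 v at mid -326.1333250587989 resid 0.27787611775399285
  pointer u 650.4478583809192 676.9751042735539 v mean -336.71339502598187 -340.26534527357353 -333.0315544380511 line 0.06968355
  gap to go (edge v - pointer v): 10.580069967182965
  yellow [245.61 249.81] 653 u 504.1834859223665 531.7806699716313 vmin -194.34770315469783 mean -190.40845737821485
  yellow [249.66 274.41] 1883 u 552.7916374737221 580.2297440342699 vmin -240.6198427313521 mean -228.51240874183742
  yellow [250.93 283.77] 761 u 567.3819330791822 592.1632569691824 vmin -251.42869576869137 mean -242.6525227509195
  yellow [291.41 284.35] 1063 u 626.2298969854288 664.0350753762655 vmin -194.16567704540643 mean -190.31178937157827
  yellow [229.58 292.94] 2057 u 552.4159543411961 580.6747874274022 vmin -297.66790484186265 mean -285.49500058420364
```

Run:
```python
from h import *
np.set_printoptions(precision=2,suppress=True)
ct=vision.get_calibration("top");cs=vision.get_calibration("scene")
th=np.radians(2.45);ey=np.array([-np.sin(th),np.cos(th)])
for n,a,b in(("stripe",(383.67,186.56),(221.21,308.84)),("pointer",(389.9,153.01),(246.87,340.6))):
    X,e=tri(ct,[a],cs,[b]); print(n,X,e,"v",X[:2]@ey)
for k,c,(x0,x1,y0,y1) in(("top",ct,(385,395,144,162)),("scene",cs,(238,256,332,352))):
    im=cv2.imread(f"pics/f1{k}.png")[y0:y1,x0:x1]; print(k); 
    h=hsv(im)
    for r in range(0,y1-y0,2): print(y0+r,[f"{a}/{s}/{v}" for a,s,v in h[r]][:14])
```

```text
stripe [ 594.65 -294.21   80.91] 4.712324481181172 v -319.3644493214185
pointer [ 678.71 -309.38   89.85] 0.7638030335644105 v -338.1065559550866
top
144 ['69/87/126', '25/111/122', '20/148/155', '22/73/109', '66/12/110', '36/7/190', '30/3/196', '45/8/197', '51/67/149', '74/99/131']
146 ['48/76/110', '23/123/104', '20/151/164', '20/159/213', '20/129/176', '21/108/156', '20/143/155', '30/103/158', '68/86/136', '74/102/132']
148 ['30/6/88', '23/47/93', '22/111/106', '12/144/106', '2/189/189', '2/196/233', '20/76/137', '74/109/133', '75/114/132', '73/103/134']
150 ['60/11/92', '50/8/95', '75/10/104', '6/66/100', '3/183/159', '2/199/227', '18/89/141', '74/105/136', '75/105/134', '74/107/133']
152 ['30/3/102', '105/9/110', '105/9/108', '1/53/102', '1/167/156', '1/193/227', '7/127/168', '68/75/129', '75/104/130', '74/107/134']
154 ['150/9/108', '150/2/103', '110/7/107', '4/50/108', '2/153/125', '1/195/222', '4/156/191', '56/56/127', '74/104/132', '74/102/135']
156 ['135/10/105', '120/2/106', '0/2/104', '177/25/103', '3/110/102', '1/197/218', '3/178/219', '28/56/128', '73/104/137', '73/108/
[... 1514 characters left out ...]
6/116/147', '75/106/145', '68/76/131', '25/65/114', '6/150/146', '2/197/185', '1/207/220', '2/197/234']
346 ['76/117/150', '76/117/150', '75/118/151', '75/116/152', '76/116/149', '76/115/151', '76/116/150', '76/117/150', '76/116/149', '75/109/147', '70/87/138', '43/58/115', '10/123/131', '8/171/171']
348 ['76/119/150', '76/117/151', '76/119/150', '75/117/151', '76/117/150', '75/115/151', '76/115/151', '76/117/151', '76/117/150', '76/117/151', '76/116/152', '75/114/148', '72/95/142', '36/83/151']
350 ['76/116/149', '75/116/149', '76/116/149', '76/118/149', '76/117/142', '76/116/139', '76/117/144', '76/116/147', '76/116/147', '76/117/148', '76/116/150', '76/117/150', '75/113/151', '54/71/155']
```

Call:
arm_command(increments=[[[0,0,0,0,0.4,0,1.5],[0,0,0,0,0.4,0,1.5],[0,0,-0.003,0,0.25,0,1.5],[0,0,0,0,0.1,0,1.5],[0,0,0,0,0,0,1.5]]])

```text
time: 11.45
tcp_pos: [586.8, -122.5, 107.8]
tool_rot: [-0.001, 1.0, 0.023, 0.0]
contact_force: [0.1, 5.1, 9.1]
finger_gap: 22.9
finger_force: 59.5
```

Call:
arm_command(increments=[[[0,0,0,0,0,0,1.5],[0,0,0,0,0,0,1.5]]])

```text
time: 11.62
tcp_pos: [586.8, -122.5, 107.8]
tool_rot: [-0.0, 1.0, 0.023, 0.0]
contact_force: [-0.1, 5.0, 9.1]
finger_gap: 23.2
finger_force: 59.5
```

```bash
python3 look2.py f2; python3 gap.py f2
python3 - <<'E'
from h import *
# V/H profile across the stripe's outer edge in scene, sampled along world v at z=86
cs=vision.get_calibration("scene");ct=vision.get_calibration("top")
th=np.radians(2.45);ex=np.array([np.cos(th),np.sin(th)]);ey=np.array([-np.sin(th),np.cos(th)])
for k,c in(("top",ct),("scene",cs)):
    im=cv2.imread(f"pics/f2{k}.png").astype(np.float32)
    for nm,us,v0 in(("stripe",np.arange(550,612,1.),-338),("pointer",np.arange(654,672,1.),-338)):
        vs=np.arange(v0-12,v0+12,1.); acc=[]
        for v in vs:
            P=proj(c,[np.r_[u*ex+v*ey,86] for u in us]).astype(np.float32)
            acc.append(cv2.remap(im,P[:,0].reshape(1,-1),P[:,1].reshape(1,-1),1).mean((0,1)))
        print(k,nm); print(" ".join(f"{v:.0f}:{int(a[0])}/{int(a[1])}/{int(a[2])}" for v,a in zip(vs,acc)))
E
```

```text
11.6167 [ 586.7965 -122.4857  107.7602] rot [-0.0005  0.9997  0.0228  0.0004] F [-0.0957  5.0159  9.1465] [0.9781 0.1002 0.0119] 23.206632788678352 0.0011787701413386667
top cam [ 407.34  -25.66 1015.67] scene cam [ 983.65 -535.05  910.92]
top stripe px [387.84 186.18] area 3265 pointer px [389.92 153.01] 406
  edge: u 536.5345510399939 625.0025188657997 slope deg vs 2.45: 0.21878917905581474 v at mid -338.17671393863526 resid 0.17447573181645726
  pointer u 651.3504573621072 678.908632931332 v mean -339.65736883731716 -342.79445084387066 -336.1900531144589 line 2.2407718
  gap to go (edge v - pointer v): 1.4806548986819053
scene stripe px [217.73 312.92] area 2545 pointer px [246.65 340.62] 837
  edge: u 537.4219641604157 626.3719280954505 slope deg vs 2.45: -0.14176929695345697 v at mid -336.5463171368882 resid 0.2446800110002319
  pointer u 650.4478583809192 676.9751042735539 v mean -337.0103824991683 -340.97733940477644 -333.0315544380511 line 1.4434587
  gap to go (edge v - pointer v): 0.46406536228010964
  yellow [245.58 249.78] 664 u 504.1257035029499 531.7806699716313 vmin -1
[... 1247 characters left out ...]
347:93/117/64 -346:91/115/63 -345:90/114/62 -344:90/114/62 -343:90/114/63 -342:91/115/64 -341:93/116/70 -340:99/122/86 -339:107/136/115 -338:116/158/155 -337:119/185/197 -336:114/210/227 -335:101/225/243 -334:86/231/249 -333:75/234/251 -332:74/235/251 -331:89/236/251 -330:119/238/251 -329:160/241/251 -328:202/244/250 -327:231/247/250
scene pointer
-350:112/142/77 -349:104/133/72 -348:94/119/65 -347:83/106/58 -346:76/97/53 -345:73/93/52 -344:71/90/56 -343:68/86/66 -342:62/78/85 -341:53/68/111 -340:45/56/144 -339:40/49/179 -338:41/49/209 -337:45/54/226 -336:50/61/228 -335:57/69/213 -334:63/77/180 -333:68/84/135 -332:71/89/95 -331:73/92/68 -330:73/93/55 -329:73/93/52 -328:73/93/51 -327:73/92/51
```

View pics/f2.png

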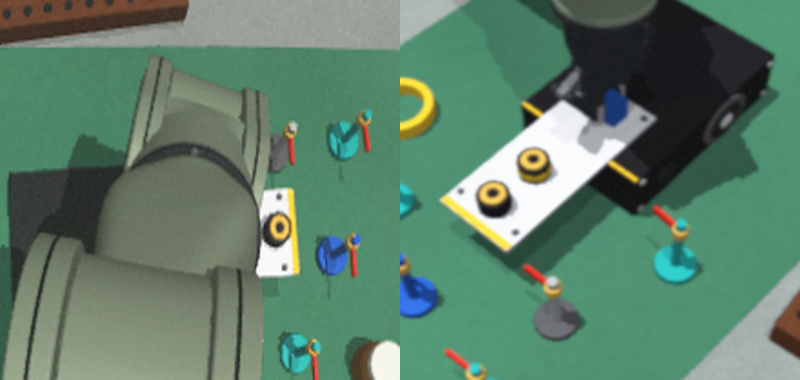

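The profiles agree that about 0.6 mm remains: top 0.5, scene about 1, kinematics 0.65. Yaw matches the box within 0.1°. One small nudge to close it.

Call:
arm_command(increments=[[[0,0,0,0,0.12,0,1.5],[0,0,0,0,0,0,1.5],[0,0,0,0,0,0,1.5]]])

```text
time: 11.97
tcp_pos: [586.9, -123.4, 107.8]
tool_rot: [-0.001, 1.0, 0.023, 0.0]
contact_force: [-1.1, 6.4, 10.6]
finger_gap: 23.5
finger_force: 59.6
```

```bash
python3 look2.py f3; python3 gap.py f3 | grep -v yellow
```

```text
11.9667 [ 586.8513 -123.3848  107.755 ] rot [-0.0007  0.9997  0.0229  0.0004] F [-1.0552  6.3669 10.6055] [ 1.3166  0.0778 -0.0018] 23.53220163575573 0.0012790494178259795
top cam [ 407.34  -25.66 1015.67] scene cam [ 983.65 -535.05  910.92]
top stripe px [388.21 186.03] area 3241 pointer px [389.9 153. ] 410
  edge: u 536.0725801573365 625.5774251839316 slope deg vs 2.45: 0.23533311218444905 v at mid -339.057236057851 resid 0.17930452432671837
  pointer u 651.324860414931 678.9332964646338 v mean -339.6202020424418 -342.79445084387066 -336.1900531144589 line 2.4200823
  gap to go (edge v - pointer v): 0.5629659845907895
scene stripe px [217.28 313.14] area 2537 pointer px [246.63 340.62] 837
  edge: u 537.631473411531 626.3810374980684 slope deg vs 2.45: 0.16605661790807463 v at mid -337.3959817449653 resid 0.24566662000013118
  pointer u 650.4471902413394 676.9751042735539 v mean -337.04007943864315 -341.0430765206958 -333.0315544380511 line 1.4132764
  gap to go (edge v - pointer v): -0.35590230632215025
```

```bash
python3 -c "
from cell import hand_in; print(hand_in())"
```

```text
the job is handed in; nothing more can be done
None
```

Handed in at about 12 s: I squeezed the trigger to its stop and it sprang back, then slid the plate out until its leading edge was within about 0.6 mm of the pointer's middle and square to the box to about 0.2°; it is still held flat, clear of the pointer, and the arm never touched the tape roll, jar or screwdriver.

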